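# Park the hanging radio shell over its drying tray without swing

## Robot

A 7-joint arm with a two-finger parallel gripper is mounted at the origin on the work surface. World frame = base frame: x ahead of the robot, y to its left, z up, the work surface at z = 0. Lengths are in m, angles in degrees, forces in N, time in s.
With the tool pointing down it reaches from about 0.35 to 0.775 m from the base axis. Payload 3.1 kg.
Tool frame: the origin (TCP) lies at the very end of the fingers, on their centre line; the grasp point (between the pads) lies 19 mm behind it (hold_point_z is the distance from the TCP to the grasp point, in m); z points along the fingers, y is the line along which they close (so a half turn about z gives the same grasp; the last joint's range is limited). The gripper opens to 85 mm and grips with 20 to 120 N. Pads are 22 mm wide; open, the fingers measure 114 mm over their backs; the gripper's body (76 mm by 85 mm) begins 54 mm behind the grasp point. The pads swing forward as they close: fully open they stand 13 mm farther back than shut.
Start: joints at [-68.337, 17.813, 0.802, 86.603, -0.252, 75.585, -1.558], TCP at [0.224, 0.502, 0.231] pointing down, gripper open.
Joint ranges: [-154.91, 154.91], [-16.99, 109.72], [-72.82, 74.43], [7.12, 147.25], [-82.49, 262.49], [11.32, 116.49], [-174.64, 174.64]. Speed limits (degrees/s): [159.86, 159.86, 180, 180, 180, 180, 180].

## Interface

Orientations are given as [roll, pitch, yaw] about the fixed x, y, z axes, in that order (R = Rz(yaw) Ry(pitch) Rx(roll)).
In Python, from plant import state, camera, close_job, hold_point_z gives the robot as it stands. The module is installed in compiled form; this text tells all that it offers.
- The arm moves only by the tool servo_tool, never from a script. Its argument "moves" is one flat list of numbers, 7 for each row, row after row: the shift along the tool's x, y, z in cm, then the turn, a rotation vector about the tool's x, y, z in rad, then the finger opening in cm, from 0 to 8.54. In form: [dx, dy, dz, ax, ay, az, gripper, dx, dy, dz, ax, ay, az, gripper, ...]. A call has 1 to 5 rows; each row is the pose to reach, as a shift and turn from the pose commanded when the call began, along the tool's axes at that moment; what a row does not reach only later rows make up. A row lasts 1/8 s, in which the tool goes at most 62.5 mm and 10.7 degrees, less where a joint would pass 70% of its speed; a pose out of reach is approached as far as the arm can. A call with a gripper value outside its range is refused whole. The fingers move at their own pace and stop on an object; the grip force is fixed at half the most. Time passes only in rows, so rows that repeat a pose let the fingers close. It gives the time, the measured TCP pose, the force, the opening and the grip force at its end, in the units of the state.
- state(): the state, without advancing time (a new reading comes with each control period).
- camera(name): name is "scene" or "top" or "wrist"; returns a dict with "img" (400x640x3 uint8, red, green, blue), "fov_y" (degrees; the focal length in pixels is half the picture's height over the tangent of half this angle, whatever the lens; pixels are square), "cx", "cy" (the principal point, pixels), "cam_to_world" (4x4, takes a point from camera to world coordinates). Camera axes: x right, y down, z forward; pixel columns grow to the right and rows downward; lengths in m; the calibration is good to about 2 mm. The wrist camera is an equidistant fisheye: a pixel r from the principal point sees the ray r / f radians off the axis. A picture is of the moment at which its call begins. There is no depth.
- close_job(): hands the job in; it is judged then, once.
The state is a dict: "time_s": time; "joint_positions": joint angles; "joint_velocities": joint speeds; "joint_efforts": joint torques, N m; "tool_pos": TCP position; "orientation": TCP orientation; "ft_force": force on the tool from outside, world axes, zero at the start; "ft_torque": the same for the moment, N m; "opening": finger opening in m; "finger_force": force on a finger pad.
Only numpy, scipy, OpenCV 4.12 (cv2) and the standard library are available. Lean on these libraries where they do the work, as an engineer would, in place of code of your own. Each camera call takes 0.05 s, during which the arm holds its last target. There are 200 camera calls.

## Task

The freshly lacquered radio shell hangs from a trolley on the overhead rail, with one end propped on the jar. Take the trolley by its grip tab, draw the shell off the jar and along the rail, park it centred over the drying tray and take the swing out of it by working the trolley, so that it hangs practically level and still there for a good five seconds; then let go and leave it hanging. Do not touch the tacky shell itself, it must never swing wildly, and the jar stays standing where it is, as does everything else on the bench.

Things in the scene. Friction and masses are not known exactly. Their poses are not given: they have to be found in the camera images.
- rail: Overhead rail: a level steel bar 16 mm in diameter and 840 mm long, its axis 247 mm above the bench, on two posts 410 mm either side of its middle. Origin on the bench under the middle of the bar; y axis along the bar, from the jar's side towards the tray's side; z up. Fixed; its place and yaw (up to about 0.12 rad) differ from run to run.
- trolley_grip (a point): Centre of the upright black grip tab on the trolley, 290 mm above the bench, straight above the rail's axis and the shell's pivot. The tab is 22 mm across the rail, 28 mm along it and stands 52 mm above the trolley's flat top (36 x 70 mm). Axes as the rail's.
- trolley (a joint): Place of the trolley along the rail in m: 0 at the rail's middle, growing towards the tray (+y of the rail), from -0.20 to 0.24. The trolley (0.35 kg, with a steel fork down to the pivot) slides with about 0.8 N friction and 1.5 N s/m drag and stays where it is left.
- shell: White plastic radio shell, 70 mm across the rail, 300 mm along it, 90 mm high, about 0.6 kg, hung in the trolley's fork by a free pivot 3.5 mm above the middle of its sides; swinging only about the line across the rail. Origin at the middle of the pivot line, 135 mm above the bench; axes as the rail's when hanging level, as it does at rest. Starts tilted about 0.38 rad, its jar-side (-y) end up.
- shell_pivot (a point): The same pivot point. Centre of mass about 7.5 mm below it, moment of inertia about it 0.0075 kg m2: swing period 2.6 s nominal (2.3 to 2.9 s, the battery pack inside varies); a swing left alone takes about a minute to fall to a third. tilt'' = -w^2 (tilt - a/g), w = 2.45 rad/s, g = 9.81, a = trolley acceleration towards +y, tilt positive with the -y end up.
- shell_edge (a point): Middle of the lower edge of the shell's jar-side end, 150 mm along -y and 48.5 mm below the pivot in the shell's frame. At the start the shell's underside lies on the rim of the jar's cap some 35 mm in from this edge; as the trolley moves towards the tray it slides over the rim and, after 25 to 40 mm, slips off at a tilt of 0.30 rad and begins to swing.
- jar: Empty glass jar with its twist cap on, 90 mm in diameter, cap 78 mm in diameter, about 133 mm tall, 0.4 kg, standing loose on the bench under the rail. Origin at the centre of its underside.
- tray: Shallow aluminium drying tray under the rail, 150 mm across the rail, 350 mm along it, 22 mm high, fixed to the bench. Origin at the centre of its underside; axes as the rail's. Its centre lies 50 to 130 mm on the tray's side of the rail's middle.
- pump: Bystander: black desoldering pump lying on the bench, about 230 mm long, 22 mm thick. Origin on the bench under its barrel.
- screwdriver: Bystander: green screwdriver lying on the bench beyond the rail.
- spool: Bystander: spool of solder, 70 mm in diameter, 46 mm high, beyond the rail. Origin at the centre of its underside.
- meter: Bystander: yellow handheld meter, 150 x 75 x 35 mm, lying on the bench. Origin at the centre of its underside.
Not all that is in view belongs to the job. Of the things that look like the jar, take the one that is farthest to the robot's right at the start.

How it is judged:
By the outcome, as a careful person would: the job done as asked, in the order asked, and still so for the second after the job is handed in, with the robot touching nothing.
It also fails if it takes over 62 s, if anything falls off the work surface, if the arm or the gripper's body presses on something with over 40 N, if the wrist force passes 120 N, or if a joint passes its speed limit or range.

## Working session

There is one attempt and no reset: what is moved stays moved. The work goes in short steps, Python scripts to look and compute and a tool call to move; the robot and the scene stay as the last step left them, time stands still between calls to the robot, and variables do not carry over. Pictures are saved under pics/ and viewed, at most 10 in all, crops included, and the job is handed in when it is done.

Besides the shell and the picture viewer there is one more tool, called after ">>>" as name(argument=value, ...) on one line, values as JSON. servo_tool: Moves the arm, as the interface text tells. Its arguments: {"type":"object","properties":{"moves":{"type":"array","items":{"type":"number"}}},"required":["moves"]}

```bash
mkdir -p pics
cat > h.py <<'E'
import numpy as np, cv2
from plant import state, camera, close_job, hold_point_z
def save(c,n): cv2.imwrite('pics/'+n, c['img'][:,:,::-1])
def ray(c,u,v):
    f=200/np.tan(np.radians(c['fov_y'])/2); M=np.array(c['cam_to_world'])
    d=M[:3,:3]@np.array([(u-c['cx'])/f,(v-c['cy'])/f,1]); return M[:3,3],d
def atz(c,u,v,z):
    o,d=ray(c,u,v); return o+d*(z-o[2])/d[2]
def proj(c,p):
    f=200/np.tan(np.radians(c['fov_y'])/2); M=np.array(c['cam_to_world'])
    q=M[:3,:3].T@(np.array(p)-M[:3,3]); return np.array([c['cx']+f*q[0]/q[2],c['cy']+f*q[1]/q[2]])
E
python3 - <<'E'
from h import *
import pickle
for n in('scene','top'):
    c=camera(n); save(c,n+'0.png'); pickle.dump(c,open(n+'0.pkl','wb')); print(n,c['fov_y'],np.round(c['cam_to_world'],3).tolist())
print(state(),hold_point_z)
E
```

```text
scene 55.96056377334267 [[0.816, 0.502, -0.286, 0.845], [0.577, -0.709, 0.405, -0.444], [0.001, -0.496, -0.868, 1.075], [0.0, 0.0, 0.0, 1.0]]
top 51.44207180822065 [[0.028, -0.998, 0.059, 0.512], [-0.999, -0.027, 0.021, -0.03], [-0.019, -0.059, -0.998, 1.233], [0.0, 0.0, 0.0, 1.0]]
{'time_s': 0.1, 'joint_positions': array([-68.334485  ,  17.85752025,   0.80049046,  86.68307779,
        -0.25164278,  75.58347473,  -1.55908786]), 'joint_velocities': array([ 0.00154616, -0.05915644,  0.0167755 , -0.34030855, -0.00282016,
        0.10394975, -0.00584203]), 'joint_efforts': array([ 4.25700437e-04, -3.80851007e+01,  1.46550955e-01, -2.31238371e+01,
        1.23065591e-02,  8.09387566e-03,  6.08390565e-06]), 'tool_pos': array([0.22389938, 0.50165081, 0.23031152]), 'orientation': array([-1.79877792e+02,  5.20635840e-03,  1.55950300e+02]), 'ft_force': array([ 0.47740608,  0.59066181, -0.0601851 ]), 'ft_torque': array([ 0.05558234, -0.0163821 , -0.03842329]), 'finger_force': 0.0, 'opening': 0.08545792210895717} 0.0187
```

View pics/scene0.png

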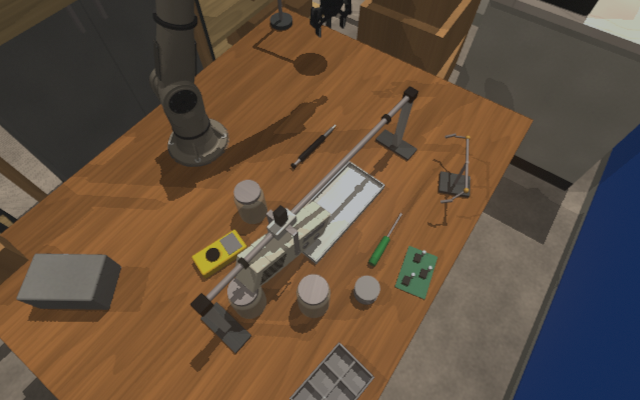

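View pics/top0.png

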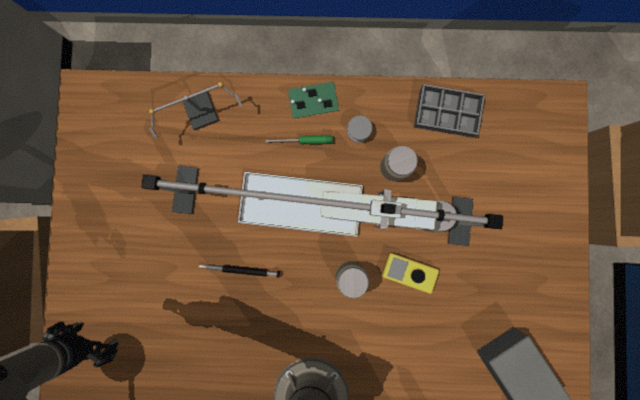

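The scene picture shows the shell under the rail, resting on the right-hand jar at (245,297). In the top picture the rail runs from (150,182) to (495,222), the tab is near (389,208), and the tray spans about (240..362, 173..235). I'll enlarge both to read them more exactly.

Run:
```python
from h import *
import pickle
i=cv2.imread('pics/top0.png')
a=cv2.resize(i[160:250,130:330],None,fx=4,fy=4,interpolation=cv2.INTER_CUBIC)[:300]
b=cv2.resize(i[160:250,310:510],None,fx=4,fy=4,interpolation=cv2.INTER_CUBIC)[:300]
cv2.imwrite('pics/crop1.png',np.vstack([a,b]))
c=pickle.load(open('top0.pkl','rb'))
L=atz(c,150,182,.247);R=atz(c,495,222,.247);print(L,R,np.linalg.norm(L-R),(L+R)/2)
for p in[(243,174),(363,184),(358,235),(239,224)]:print(atz(c,*p,.022))
print(atz(c,388.5,209,.316))
```

```text
[0.58960721 0.3969942  0.247     ] [ 0.51717429 -0.42569554  0.247     ] 0.825872225402482 [ 0.55339075 -0.01435067  0.247     ]
[0.63836873 0.21998907 0.022     ]
[ 0.61832103 -0.13296871  0.022     ]
[ 0.46950241 -0.12178945  0.022     ]
[0.49137561 0.22593343 0.022     ]
[ 0.53871253 -0.16530455  0.316     ]
```

View pics/crop1.png

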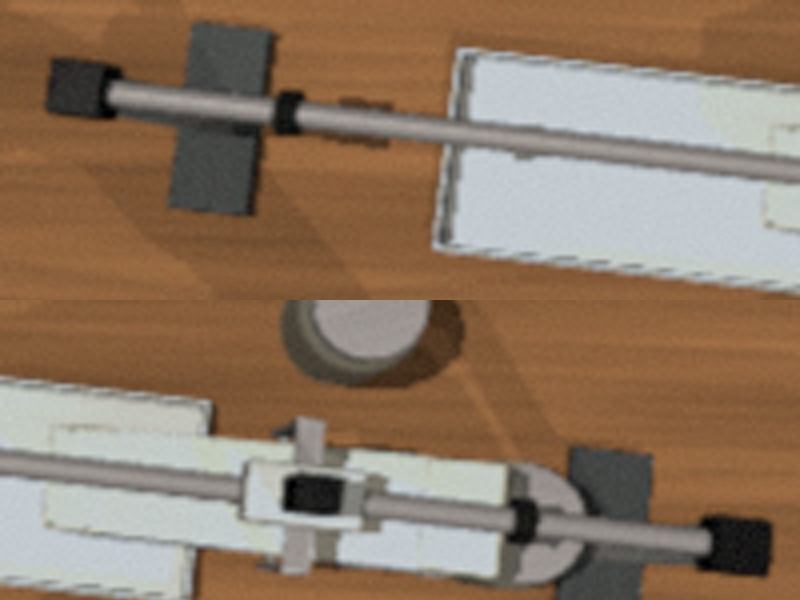

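The crop gives these positions in full-image pixels:
- **Rail:** it runs from (158.8,183.8) to (485,220).
- **Tray corners:** (245,172), (363,185.5), (238.8,221.3) and (357.5,234.5).
- **Tab:** it spans columns 381 to 396.

Run:
```python
from h import *
import pickle
c=pickle.load(open('top0.pkl','rb'));s=pickle.load(open('scene0.pkl','rb'))
L=atz(c,158.75,183.75,.249);R=atz(c,485,220,.249);d=(L-R)/np.linalg.norm(L-R)
print('rail',L,R,d,'yaw',np.arctan2(-d[0],d[1]))
T=np.array([atz(c,*p,.022) for p in[(245,172),(363,185.5),(357.5,234.5),(238.75,221.25)]])
print(T,T.mean(0),[np.linalg.norm(T[i]-T[i-1]) for i in range(4)])
for a,b in((0,1),(3,2)): e=T[a]-T[b]; print('trayyaw',np.arctan2(-e[0],e[1]))
e1,e2=atz(c,144,182,.247),atz(c,502.5,222,.247);print('ends',e1,e2,(e1+e2)/2,np.linalg.norm(e1-e2))
print('stops',atz(c,202,188,.247),atz(c,440.75,214.75,.247),(atz(c,202,188,.247)+atz(c,440.75,214.75,.247))/2)
print('tab top right edge',atz(c,396.2,209,.316),'left edge base',atz(c,381,207.7,.264), atz(c,381.5,207.7,.316))
i=cv2.imread('pics/scene0.png')
cv2.imwrite('pics/crop2.png',cv2.resize(i[190:320,200:360],None,fx=4.5,fy=4.5,interpolation=cv2.INTER_CUBIC))
for y in(-.14,-.15,-.16,-.17):
  P=R+d*(y-R[1])/d[1]; print(y,P, proj(s,[P[0],P[1],.316]),proj(s,[P[0],P[1],.264]),proj(c,[P[0],P[1],.316]))
```

```text
rail [0.58580985 0.37477317 0.249     ] [ 0.52118645 -0.40157769  0.249     ] [0.08295305 0.99655346 0.        ] yaw -0.08304847959449056
[[ 0.64443441  0.21431665  0.022     ]
 [ 0.6139255  -0.13306632  0.022     ]
 [ 0.47090488 -0.12030841  0.022     ]
 [ 0.49936751  0.22698713  0.022     ]] [0.55715808 0.04698226 0.022     ] [np.float64(0.14561918098811846), np.float64(0.34872011834344396), np.float64(0.14358851574182946), np.float64(0.3484599215310302)]
trayyaw -0.0876002443777907
trayyaw -0.08177233083412085
ends [0.58921803 0.41152788 0.247     ] [ 0.51767467 -0.44318692  0.247     ] [ 0.55344635 -0.01582952  0.247     ] 0.8577038227155394
stops [0.57855868 0.27071857 0.247     ] [ 0.53062321 -0.29863     0.247     ] [ 0.55459095 -0.01395572  0.247     ]
tab top right edge [ 0.53918583 -0.18219925  0.316     ] left edge base [ 0.54278387 -0.15549916  0.264     ] [ 0.54114524 -0.14987942  0.316     ]
-0.14 [ 0.54296016 -0.14        0.249     ] [287.80887114 202.11048016] [289.32916671 212.54060932] [377.02273382 206.75159514]
-0.15 [ 0.54212776 -0.15        0.249     ] [284.86296901 205.03016581] [286.53579769 215.3591419 ] [381.5636065  207.25578798]
-0.16 [ 0.54129536 -0.16        0.249     ] [281.89097275 207.97571337] [283.71891844 218.2013965 ] [386.1070105  207.76026189]
-0.17 [ 0.54046297 -0.17        0.249     ] [278.8925341  210.94746801] [280.87823089 221.06767386] [390.65294794 208.26501709]
```

View pics/crop2.png

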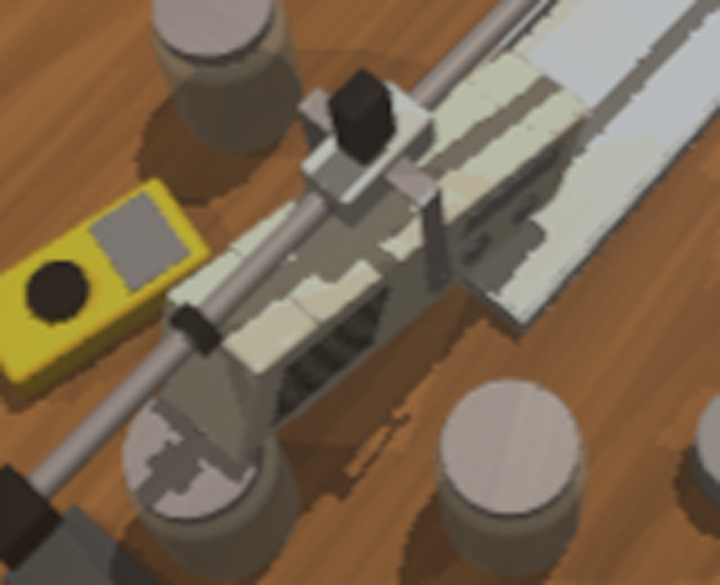

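The tab sits at about (0.541,-0.167), and both cameras agree on it. The rail yaw is -0.083, and the tray centre projects onto the rail at about (0.558,0.047), so the trolley has to travel about 0.215 m. I'll raise the arm first and turn the tool so its y axis lies along the rail.

>>> servo_tool(moves=[-1,-0.9,-3,0,0,-0.067,8.5,-3.5,-3,-7,0,0,-0.135,8.5,-7,-6,-11,0,0,-0.2,8.5,-11,-9.4,-14.5,0,0,-0.27,8.5,-15,-12.9,-17,0,0,-0.337,8.5])

```text
time_s: 0.72
tool_pos: [0.3092, 0.322, 0.4026]
orientation: [179.9, 0.1, 175.4]
ft_force: [1.2, -0.5, -0.6]
opening: 0.085
finger_force: 0.0
```

```bash
cat >> h.py <<'E'
from scipy.spatial.transform import Rotation as Ro
def delta(p):
    s=state(); R=Ro.from_euler('xyz',s['orientation'],degrees=True); 
    return np.round(R.inv().apply(np.array(p)-s['tool_pos'])*100,2), s
E
python3 - <<'E'
from h import *
print(delta([.541,-.167,.40]))
E
```

```text
(array([-27.02, -46.88,   0.23]), {'time_s': 0.725, 'joint_positions': array([-53.71353885,   3.5007487 ,   5.79438169,  80.27800825,
        -0.35087782,  96.1618397 ,  37.44315778]), 'joint_velocities': array([ 30.29291646, -19.86161755,  18.91773566,  -4.48125374,
         0.44793127,  25.58238342,  77.95751405]), 'joint_efforts': array([ -2.93686621, -26.43874347,  -1.1459928 , -23.50752532,
        -0.17977457,  -0.09587875,  -1.14398003]), 'tool_pos': array([0.30920031, 0.32195128, 0.40256033]), 'orientation': array([1.79941448e+02, 5.03955866e-02, 1.75411163e+02]), 'ft_force': array([ 1.24882327, -0.49522548, -0.55694291]), 'ft_torque': array([-0.00238085, -0.01681915, -0.01552412]), 'finger_force': 0.0, 'opening': 0.0849850099089348})
```

>>> servo_tool(moves=[-2.7,-4.7,0,0,0,0,8.5,-5.4,-9.4,0,0,0,0,8.5,-8.1,-14.1,0,0,0,0,8.5,-10.8,-18.8,0,0,0,0,8.5,-13.5,-23.5,0,0,0,0,8.5])

```text
time_s: 1.35
tool_pos: [0.4239, 0.0763, 0.401]
orientation: [180.0, -0.0, 175.3]
ft_force: [1.4, 0.3, -0.1]
opening: 0.085
finger_force: 0.0
```

>>> servo_tool(moves=[-3.5,-6,0,0,0,0,8.5,-6,-11,0,0,0,0,8.5,-9,-16,0,0,0,0,8.5,-12,-21,0,0,0,0,8.5,-13.5,-23.4,0,0,0,0,8.5])

```text
time_s: 1.98
tool_pos: [0.5388, -0.17, 0.4001]
orientation: [-179.9, -0.1, 175.0]
ft_force: [0.2, 1.1, -0.2]
opening: 0.0848
finger_force: 0.0
```

>>> servo_tool(moves=[0,0,0,0,0,0,8.5,0,0,0,0,0,0,8.5])

```text
time_s: 2.22
tool_pos: [0.5388, -0.1653, 0.4009]
orientation: [179.9, -0.1, 175.3]
ft_force: [0.5, 0.2, 0.0]
opening: 0.085
finger_force: 0.0
```

Run:
```python
from h import *
d,s=delta([.541,-.167,.275]);print(d,s['time_s'],s['tool_pos'],s['orientation'],s['joint_positions'])
c=camera('wrist');save(c,'w1.png')
M=np.array(c['cam_to_world']);f=200/np.tan(np.radians(c['fov_y'])/2)
def pf(p):
    q=M[:3,:3].T@(np.array(p)-M[:3,3]);r=np.hypot(q[0],q[1]);t=np.arctan2(r,q[2]);return [c['cx']+f*t*q[0]/r,c['cy']+f*t*q[1]/r]
print('tab top',pf([.541,-.167,.316]))
for a in(-.014,.014):
  for b in(-.011,.011): print(pf([.541+a*.083+b*.9966,-.167+a*.9966-b*.083,.316]))
```

```text
[-0.24 -0.17 12.59] 2.225 [ 0.53879702 -0.1652966   0.40094956] [ 1.79929715e+02 -5.10486633e-02  1.75327807e+02] [ -8.64936601  20.63429517  37.7737705   63.12608039 -12.7125642
 100.12550638 110.37453618]
tab top [np.float64(315.19106072844824), np.float64(208.5703029728494)]
[np.float64(296.8443337320033), np.float64(194.83360486527556)]
[np.float64(297.3665341580545), np.float64(221.85839771701026)]
[np.float64(333.52933149314964), np.float64(194.8717015080689)]
[np.float64(333.0553961134924), np.float64(221.90850392851564)]
```

View pics/w1.png

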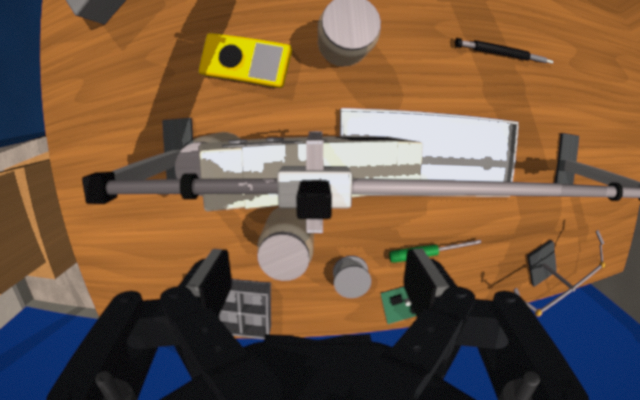

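The wrist view shows the tab at columns 297–331, with its top bottom-edge near row 218. That agrees with the prediction to within about 2–3 mm, so I'll descend and grip it along the rail.

>>> servo_tool(moves=[-0.1,-0.15,3,0,0,0,8.5,-0.15,-0.15,7,0,0,0,8.5,-0.15,-0.15,10.5,0,0,0,8.5,-0.15,-0.15,12.3,0,0,0,8.5,-0.15,-0.15,12.8,0,0,0,8.5])

```text
time_s: 2.9
tool_pos: [0.5397, -0.1657, 0.2724]
orientation: [179.9, -0.1, 175.4]
ft_force: [0.1, -0.6, 0.1]
opening: 0.0848
finger_force: 0.0
```

>>> servo_tool(moves=[0,0,0,0,0,0,7,0,0,0,0,0,0,5,0,0,0,0,0,0,3.5,0,0,0,0,0,0,2.4,0,0,0,0,0,0,2.0])

```text
time_s: 3.52
tool_pos: [0.5406, -0.1682, 0.2741]
orientation: [-180.0, 0.1, 175.2]
ft_force: [-0.9, 0.0, 4.1]
opening: 0.0274
finger_force: 60.6
```

>>> servo_tool(moves=[0,0,0,0,0,0,2,0,0,0,0,0,0,2,0,0,0,0,0,0,2])

```text
time_s: 3.9
tool_pos: [0.5406, -0.1682, 0.2741]
orientation: [-180.0, 0.1, 175.2]
ft_force: [-0.3, 0.1, 5.2]
opening: 0.0275
finger_force: 60.7
```

Run:
```python
from h import *
s=state();print({k:np.round(s[k],4) for k in('time_s','tool_pos','orientation','ft_force','opening','finger_force','joint_positions')})
import pickle
c=camera('scene');pickle.dump(c,open('scene1.pkl','wb'));i=c['img'][:,:,::-1]
cv2.imwrite('pics/s1.png',cv2.resize(i[150:320,200:420],None,fx=3.5,fy=3.5,interpolation=cv2.INTER_CUBIC))
```

```text
{'time_s': np.float64(3.9), 'tool_pos': array([ 0.5406, -0.1682,  0.2741]), 'orientation': array([-1.799888e+02,  8.510000e-02,  1.752469e+02]), 'ft_force': array([-0.3149,  0.1421,  5.2421]), 'opening': np.float64(0.0275), 'finger_force': np.float64(60.7236), 'joint_positions': array([-10.5768,  20.8907,  36.9478,  80.5163, -12.5004,  82.6119,
       111.3797])}
```

View pics/s1.png

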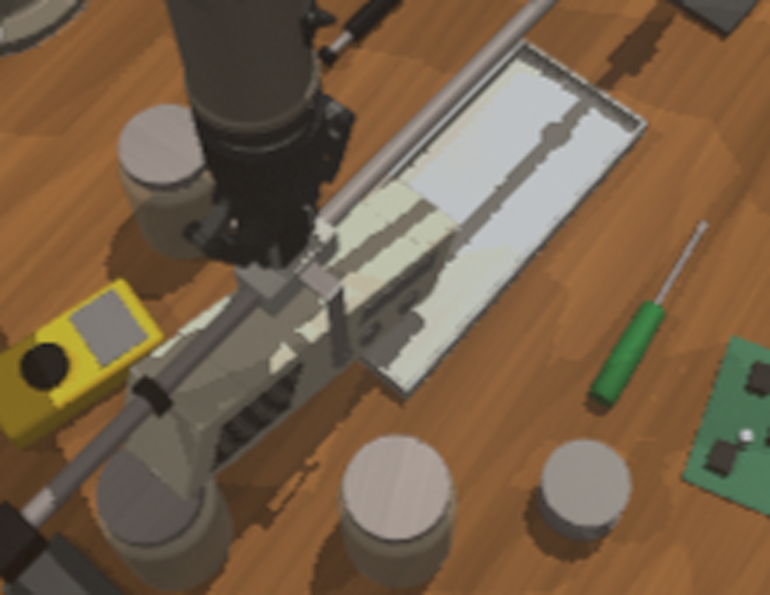

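The tab is gripped (27.5 mm opening, 60 N), and the TCP at (0.5406,-0.1682) lies on the rail line I measured. Next I'll draw the shell steadily off the jar by 7.5 cm, then watch it swing.

```bash
cat >> h.py <<'E'
import pickle
D=np.array([.083,.9966,0]);N=np.array([.9966,-.083,0])
def rect(c,tp):   # side face picture, 1 mm/px, 2x; pivot at centre
    ys,zs=np.meshgrid(np.linspace(-.17,.17,341),np.linspace(.10,-.10,201))
    P=np.array([tp[0],tp[1],.135])+.035*N+ys[...,None]*D+zs[...,None]*[0,0,1]
    f=200/np.tan(np.radians(c['fov_y'])/2); M=np.array(c['cam_to_world']); q=(P-M[:3,3])@M[:3,:3]
    u=c['cx']+f*q[...,0]/q[...,2];v=c['cy']+f*q[...,1]/q[...,2]
    return cv2.remap(cv2.cvtColor(c['img'],cv2.COLOR_RGB2GRAY),u.astype('f4'),v.astype('f4'),cv2.INTER_LINEAR)
def feat(g):
    g=cv2.GaussianBlur(g.astype('f4'),(0,0),1.2); return np.dstack([cv2.Sobel(g,cv2.CV_32F,1,0),cv2.Sobel(g,cv2.CV_32F,0,1)])
def rot(g,a): return cv2.warpAffine(g,cv2.getRotationMatrix2D((170,100),np.degrees(a),1),(341,201))
def mask(t0):    # face area in shell frame rotated to its tilt
    m=np.zeros((201,341),np.uint8); m[60:146,25:150]=1; m[60:146,190:316]=1; return m
REF=None
def tilt(g,lo=-.45,hi=.45):
    global REF
    if REF is None: REF=np.load('ref.npy')
    m=mask(0)>0; r=feat(REF)[m].ravel(); r=np.clip(r,-80,80); A=np.linspace(lo,hi,181); sc=[]
    for a in A:
        x=np.clip(feat(rot(g,a))[m].ravel(),-80,80); sc.append(x@r/np.linalg.norm(x)/np.linalg.norm(r))
    k=int(np.clip(np.argmax(sc),1,179)); y0,y1,y2=sc[k-1:k+2]; 
    return A[k]+(A[1]-A[0])*.5*(y0-y2)/(y0-2*y1+y2+1e-12), sc[k]
def watch(n,name):
    o=[]
    for _ in range(n):
        s=state(); c=camera('scene'); o.append((s['time_s'],rect(c,s['tool_pos']),s['tool_pos']))
    pickle.dump(o,open(name,'wb')); return o
E
python3 - <<'E'
from h import *
s=state();c=pickle.load(open('scene1.pkl','rb'));g=rect(c,s['tool_pos'])
# tilt with -y end up = clockwise in (y right,z up): undo with +a (ccw)
np.save('ref.npy',rot(g,.38)); print(tilt(g))
c0=pickle.load(open('scene0.pkl','rb'))
for e in(-.002,0,.002): print(tilt(rect(c0,s['tool_pos']+e*D)))
cv2.imwrite('pics/r1.png',cv2.resize(np.vstack([g,rot(g,.38)]),None,fx=1.45,fy=1.45))
E
```

```text
(np.float64(0.3799406384873605), np.float32(1.0))
(np.float64(0.371832110302127), np.float32(0.89325815))
(np.float64(0.3758753278200259), np.float32(0.9714781))
(np.float64(0.3744423631563688), np.float32(0.87629664))
```

View pics/r1.png

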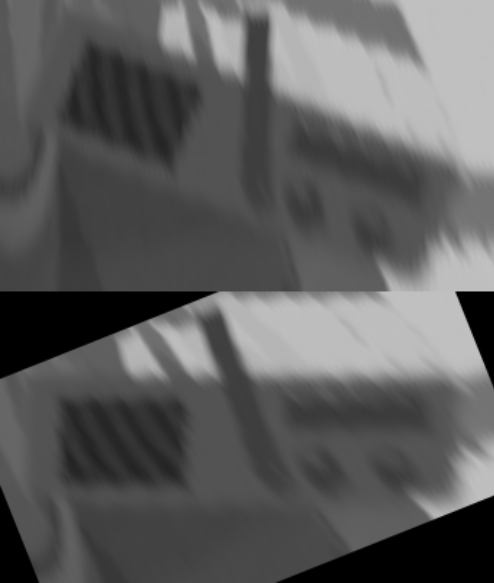

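The rectified face shows the tilt clearly: the grille and dial come out level when turned back by 0.38 rad. Now I'll pull.

>>> servo_tool(moves=[0,0.3,0,0,0,0,2,0,0.9,0,0,0,0,2,0,1.7,0,0,0,0,2,0,2.6,0,0,0,0,2,0,3.5,0,0,0,0,2])

```text
time_s: 4.58
tool_pos: [0.5436, -0.1335, 0.2741]
orientation: [-179.9, 0.1, 175.2]
ft_force: [-0.1, -0.6, 4.8]
opening: 0.0275
finger_force: 61.0
```

>>> servo_tool(moves=[0,0.9,0,0,0,0,2,0,1.8,0,0,0,0,2,0,2.7,0,0,0,0,2,0,3.5,0,0,0,0,2,0,4,0,0,0,0,2])

```text
time_s: 5.2
tool_pos: [0.5471, -0.0932, 0.2741]
orientation: [-180.0, 0.1, 175.3]
ft_force: [-0.0, -0.9, 5.9]
opening: 0.0276
finger_force: 61.0
```

```bash
sed -i 's/m\[60:146,25:150\]=1; m\[60:146,190:316\]=1/m[65:140,35:140]=1; m[65:140,195:300]=1/' h.py
cat >> h.py <<'E'
from scipy.optimize import least_squares
def fit(o,w0=None):
    t=np.array([x[0] for x in o]);a=np.array([tilt(x[1]) for x in o])
    print(np.round(np.c_[t,a][::4],3).tolist())
    def mod(p): return p[0]*np.cos(p[2]*(t-t[-1]))+p[1]*np.sin(p[2]*(t-t[-1]))+p[3]
    ww=2.42 if w0 is None else w0
    fn=lambda p: np.r_[mod(p)-a[:,0],(p[2]-ww)*(.02 if w0 is None else 10),p[3]*.3]
    r=least_squares(fn,[a[-1,0],0,ww,0],loss='soft_l1',f_scale=.01)
    print('th,th/w',r.x[:2],'w',r.x[2],'off',r.x[3],'amp',np.hypot(*r.x[:2]),'rms',np.std(mod(r.x)-a[:,0]),'tref',t[-1]); return r.x,t[-1]
E
python3 - <<'E'
from h import *
o=watch(40,'w1.pkl'); fit(o); s=state(); print(s['time_s'],s['tool_pos'],s['ft_force'],s['opening'])
E
```

```text
[[5.2, -0.094, 0.745], [5.4, -0.236, 0.724], [5.6, -0.308, 0.706], [5.8, -0.298, 0.71], [6.0, -0.204, 0.732], [6.2, -0.053, 0.756], [6.4, 0.11, 0.786], [6.6, 0.242, 0.775], [6.8, 0.305, 0.745], [7.0, 0.297, 0.708]]
th,th/w [ 0.22846168 -0.21515346] w 2.639919764662026 off 0.0012038294364397106 amp 0.313824394427721 rms 0.003250891152690935 tref 7.15
7.2 [ 0.54709883 -0.09286734  0.27413321] [-0.48455482  1.61573263  6.93256777] 0.02749356112716145
```

The fit is clean: w = 2.64 rad/s, amplitude 0.31 rad. Next I'll work out a damping profile for the trolley.

```bash
cat >> h.py <<'E'
from scipy.optimize import minimize
def plan(th,q,w,X0,Xf,n,lo,hi,vmax=.045,hold=2,lam=.3,show=True):
    """th,q=th'/w at start; X rows (m along rail); returns X at row ends"""
    dt=.125
    def sim(X):
        X=np.r_[X0,X]; v=np.diff(X)/dt; dv=np.diff(np.r_[0,v]); z=th+1j*q; Z=[]
        for k in range(len(v)):
            z=z+1j*w/9.81*dv[k]; z*=np.exp(-1j*w*dt); Z.append(z)
        z=z+1j*w/9.81*(-v[-1]); return z,np.array(Z)
    full=lambda u: np.r_[u,[Xf]*hold]
    def obj(u):
        X=full(u); z,_=sim(X); return 2000*abs(z)**2+lam*np.sum(np.diff(np.r_[X0,X0,X],n=2)**2)/.01**2
    m=n-hold; cons=[{'type':'ineq','fun':lambda u: np.r_[vmax-np.diff(np.r_[X0,full(u)]),vmax+np.diff(np.r_[X0,full(u)])]}]
    r=minimize(obj,np.linspace(X0,Xf,m+1)[1:],bounds=[(lo,hi)]*m,constraints=cons,method='SLSQP',options=dict(maxiter=500))
    X=full(r.x); z,Z=sim(X)
    if show: print('final amp',abs(z),'max th',abs(Z.real).max(),'max step cm',100*abs(np.diff(np.r_[X0,X])).max()); print(np.round((X-X0)*100,1).reshape(-1,5).tolist())
    return X,sim
E
python3 - <<'E'
from h import *
z=(.2285-.2152j*-1*-1)*np.exp(-1j*2.64*.05); print(z)
for n in(30,35,40):
  for lam in(.02,.1): print(n,lam); plan(z.real,z.imag,2.64,-.0755-.003,.062,n,-.083,.2,lam=lam)
E
```

```text
(0.198188217154728-0.24340238409068712j)
30 0.02
final amp 0.00048361492781469985 max th 0.2435794770551968 max step cm 3.8281431884171204
[[0.4, 1.5, 3.3, 5.8, 9.0], [12.7, 16.5, 20.2, 23.4, 25.9], [27.4, 27.8, 27.2, 25.4, 22.8], [19.5, 16.0, 12.5, 9.4, 6.9], [5.3, 4.6, 4.8, 5.9, 7.6], [9.6, 11.5, 13.1, 14.0, 14.0]]
30 0.1
final amp 0.002392947001628872 max th 0.24366523313265637 max step cm 3.821420085795478
[[0.4, 1.5, 3.3, 5.8, 9.1], [12.7, 16.5, 20.2, 23.4, 25.9], [27.4, 27.8, 27.2, 25.4, 22.8], [19.6, 16.1, 12.6, 9.5, 7.0], [5.4, 4.7, 5.0, 6.0, 7.7], [9.6, 11.6, 13.1, 14.0, 14.0]]
35 0.02
final amp 0.00043096669278773573 max th 0.25129511810918925 max step cm 3.5524208857592727
[[0.5, 1.5, 3.3, 5.7, 8.7], [11.9, 15.3, 18.4, 20.9, 22.7], [23.6, 23.4, 22.2, 20.0, 17.1], [13.7, 10.2, 6.8, 3.8, 1.5], [0.1, -0.5, -0.1, 1.1, 2.9], [5.1, 7.4, 9.6, 11.5, 12.9], [13.8, 14.2, 14.2, 14.0, 14.0]]
35 0.1
final amp 0.0021449372386309305 max th 0.2517138407663287 max step cm 3.5299240867874246
[[0.5, 1.5, 3.3, 5.7, 8.6], [11.9, 15.2, 18.2, 20.8, 22.6], [23.4, 23.2, 22.0, 19.9, 17.0], [13.6, 10.1, 6.7, 3.8, 1.5], [0.1, -0.4, -0.1, 1.1, 2.9], [5.1, 7.4, 9.6, 11.5, 12.9], [13.8, 14.2, 14.2, 14.0, 14.0]]
40 0.02
final amp 0.0003422962979790455 max th 0.25718732657454096 max step cm 3.0886300290542614
[[0.4, 1.3, 2.8, 4.9, 7.5], [10.4, 13.5, 16.5, 19.2, 21.4], [22.8, 23.5, 23.4, 22.5, 21.0], [19.0, 16.9, 14.8, 13.1, 11.8], [11.2, 11.2, 12.0, 13.4, 15.3], [17.4, 19.6, 21.6, 23.2, 24.2], [24.5, 24.1, 23.1, 21.6, 19.8], [17.9, 16.2, 14.8, 14.0, 14.0]]
40 0.1
final amp 0.001702104469872092 max th 0.2573961342912672 max step cm 3.0771314196379134
[[0.4, 1.3, 2.8, 4.9, 7.5], [10.4, 13.5, 16.5, 19.1, 21.3], [22.7, 23.4, 23.3, 22.4, 20.9], [19.0, 16.9, 14.8, 13.1, 11.8], [11.2, 11.2, 12.0, 13.4, 15.3], [17.4, 19.6, 21.6, 23.1, 24.1], [24.5, 24.1, 23.1, 21.6, 19.8], [17.9, 16.1, 14.8, 14.0, 14.0]]
```

>>> servo_tool(moves=[0,0.4,0,0,0,0,2,0,1.5,0,0,0,0,2,0,3.3,0,0,0,0,2,0,5.8,0,0,0,0,2,0,9,0,0,0,0,2])

```text
time_s: 7.82
tool_pos: [0.5548, -0.0035, 0.2741]
orientation: [-180.0, 0.2, 175.2]
ft_force: [3.6, -1.9, 5.5]
opening: 0.0276
finger_force: 60.9
```

>>> servo_tool(moves=[0,3.7,0,0,0,0,2,0,7.5,0,0,0,0,2,0,11.2,0,0,0,0,2,0,14.4,0,0,0,0,2,0,16.9,0,0,0,0,2])

```text
time_s: 8.45
tool_pos: [0.5695, 0.1667, 0.2742]
orientation: [180.0, 0.3, 175.3]
ft_force: [4.3, -1.5, 4.6]
opening: 0.0273
finger_force: 61.0
```

>>> servo_tool(moves=[0,1.5,0,0,0,0,2,0,1.9,0,0,0,0,2,0,1.3,0,0,0,0,2,0,-0.5,0,0,0,0,2,0,-3.1,0,0,0,0,2])

```text
time_s: 9.07
tool_pos: [0.5669, 0.1356, 0.2742]
orientation: [179.9, 0.3, 175.4]
ft_force: [3.4, 1.6, 4.7]
opening: 0.0281
finger_force: 61.1
```

>>> servo_tool(moves=[0,-3.3,0,0,0,0,2,0,-6.8,0,0,0,0,2,0,-10.3,0,0,0,0,2,0,-13.4,0,0,0,0,2,0,-15.9,0,0,0,0,2])

```text
time_s: 9.7
tool_pos: [0.553, -0.0247, 0.2741]
orientation: [179.9, 0.2, 175.3]
ft_force: [2.4, 0.6, 5.8]
opening: 0.0274
finger_force: 61.0
```

>>> servo_tool(moves=[0,-1.6,0,0,0,0,2,0,-2.3,0,0,0,0,2,0,-2.1,0,0,0,0,2,0,-1,0,0,0,0,2,0,0.7,0,0,0,0,2])

```text
time_s: 10.32
tool_pos: [0.5536, -0.0176, 0.2741]
orientation: [-180.0, 0.2, 175.2]
ft_force: [1.2, -0.8, 5.3]
opening: 0.0273
finger_force: 61.1
```

>>> servo_tool(moves=[0,2,0,0,0,0,2,0,3.9,0,0,0,0,2,0,5.5,0,0,0,0,2,0,6.4,0,0,0,0,2,0,6.4,0,0,0,0,2])

```text
time_s: 10.95
tool_pos: [0.5593, 0.0487, 0.2741]
orientation: [179.9, 0.2, 175.4]
ft_force: [2.4, 0.4, 5.3]
opening: 0.0276
finger_force: 61.2
```

Run:
```python
from h import *
o=watch(30,'w2.pkl'); fit(o,2.64); s=state(); print(s['time_s'],s['tool_pos'],s['orientation'],s['ft_force'],s['opening'])
c=camera('scene');save(c,'s2.png');pickle.dump(c,open('scene2.pkl','wb'))
t=camera('top');save(t,'t2.png');pickle.dump(t,open('top2.pkl','wb'))
```

```text
[[10.95, 0.007, 0.766], [11.15, 0.007, 0.735], [11.35, -0.01, 0.739], [11.55, -0.014, 0.771], [11.75, -0.01, 0.756], [11.95, 0.004, 0.745], [12.15, 0.013, 0.727], [12.35, 0.007, 0.744]]
th,th/w [0.0120694  0.02074059] w 2.640001032935496 off 0.011438107339472517 amp 0.023996717478180746 rms 0.004849921555875701 tref 12.4
12.45 [0.55924166 0.04762688 0.27412228] [179.93290307   0.18674973 175.31222848] [2.33842506 1.35944157 6.13835313] 0.027276157843126807
```

View pics/s2.png

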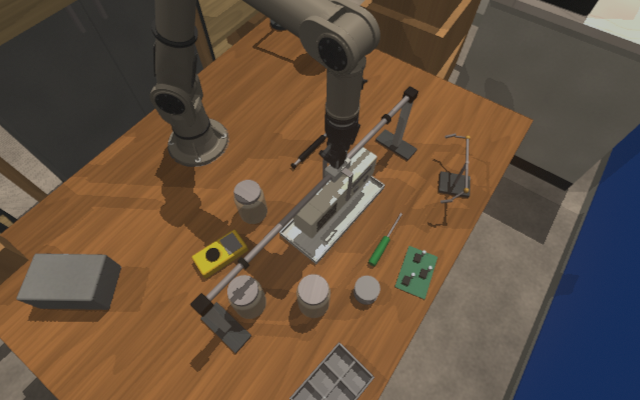

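The picture shows the shell hanging over the tray, roughly centred and almost level, with the jars standing unmoved. The residual swing is about 0.014 rad, so I'll measure again with a level reference frame.

Run:
```python
from h import *
import h
o=watch(50,'w3.pkl'); o2=pickle.load(open('w2.pkl','rb'))
h.REF=o[0][1]
np.save('ref2.npy',o[0][1])
for q in(o2,o):
  a=[tilt(x[1],-.06,.06) for x in q]; print(np.round([[x[0],b[0]*1000] for x,b in zip(q,a)][::2],2).tolist(), min(b[1] for b in a))
h.REF=np.load('ref.npy'); a=np.array([tilt(x[1],-.1,.1)[0] for x in o]); print('abs mean',a.mean(), np.round(a[::4]*1000,1))
s=state();print(s['time_s'],s['tool_pos'],np.ptp([x[2] for x in o],axis=0))
```

```text
[[10.95, -14.56], [11.05, -20.03], [11.15, -22.35], [11.25, -26.02], [11.35, -28.47], [11.45, -29.27], [11.55, -33.16], [11.65, -33.19], [11.75, -27.49], [11.85, -27.25], [11.95, -20.73], [12.05, -23.7], [12.15, -16.62], [12.25, -15.97], [12.35, -5.96]] 0.88017285
[[12.55, 0.09], [12.65, -5.86], [12.75, -1.38], [12.85, -1.32], [12.95, -1.28], [13.05, -0.29], [13.15, -1.78], [13.25, -6.18], [13.35, -16.95], [13.45, -21.35], [13.55, -21.7], [13.65, -21.69], [13.75, -28.56], [13.85, -31.21], [13.95, -32.52], [14.05, -29.37], [14.15, -29.91], [14.25, -27.8], [14.35, -26.06], [14.45, -20.34], [14.55, -16.75], [14.65, -12.65], [14.75, -6.04], [14.85, -1.7], [14.95, -0.16]] 0.87824184
abs mean 0.011169442553612338 [ 30.9  28.8  29.6  21.8  16.9   4.9 -10.  -15.  -13.1   4.8  12.9  12.7
  29.7]
15.05 [0.55924308 0.04765054 0.27411558] [5.36209010e-05 7.64651262e-05 5.63938654e-05]
```

```bash
cat >> h.py <<'E'
def fit2(o,w=2.64):
    import h
    h.REF=np.load('ref2.npy')
    t=np.array([x[0] for x in o]);a=np.array([tilt(x[1],-.08,.08)[0] for x in o]); T=state()['time_s']
    best=[]
    for ww in (w,) if w else np.arange(2.3,3,.02):
        A=np.c_[np.cos(ww*(t-T)),np.sin(ww*(t-T)),np.ones_like(t)]; p=np.linalg.lstsq(A,a,rcond=None)[0]; best.append((np.std(A@p-a),ww,*p))
    b=min(best); print('rms,w,th,q,off',np.round(b,4),'amp',np.hypot(b[2],b[3]),'T',T); return b
E
python3 - <<'E'
from h import *
o2=pickle.load(open('w2.pkl','rb'));o=pickle.load(open('w3.pkl','rb'))
fit2(o);fit2(o2+o,None);b=fit2(o2+o)
X0=.0627
for n in(15,20): plan(b[2],b[3],2.64,X0,X0,n,-.1,.2,lam=.02)
E
```

```text
rms,w,th,q,off [ 0.0027  2.64    0.0149  0.0047 -0.0153] amp 0.01557828596930914 T 15.05
rms,w,th,q,off [ 2.60e-03  2.64e+00  1.52e-02  4.70e-03 -1.55e-02] amp 0.015898256992000762 T 15.05
rms,w,th,q,off [ 2.60e-03  2.64e+00  1.52e-02  4.70e-03 -1.55e-02] amp 0.015898256992000762 T 15.05
final amp 0.00019979892463547038 max th 0.014093045328113117 max step cm 0.3784115703998219
[[-0.3, -0.6, -1.0, -1.3, -1.4], [-1.4, -1.2, -1.0, -0.7, -0.4], [-0.2, -0.0, -0.0, 0.0, 0.0]]
final amp 7.118540833868161e-05 max th 0.014886379135124254 max step cm 0.2700110383561667
[[-0.1, -0.4, -0.6, -0.8, -1.0], [-1.0, -0.9, -0.8, -0.6, -0.3], [-0.0, 0.2, 0.4, 0.5, 0.5], [0.4, 0.2, 0.1, 0.0, 0.0]]
```

>>> servo_tool(moves=[0,-0.3,0,0,0,0,2,0,-0.6,0,0,0,0,2,0,-1,0,0,0,0,2,0,-1.3,0,0,0,0,2,0,-1.4,0,0,0,0,2])

```text
time_s: 15.68
tool_pos: [0.558, 0.0333, 0.2741]
orientation: [179.9, 0.2, 175.3]
ft_force: [2.4, 0.1, 6.6]
opening: 0.0276
finger_force: 61.1
```

>>> servo_tool(moves=[0,0,0,0,0,0,2,0,0.2,0,0,0,0,2,0,0.4,0,0,0,0,2,0,0.7,0,0,0,0,2,0,1,0,0,0,0,2])

```text
time_s: 16.3
tool_pos: [0.5588, 0.0427, 0.2741]
orientation: [180.0, 0.2, 175.3]
ft_force: [1.6, -1.3, 6.1]
opening: 0.0278
finger_force: 61.1
```

>>> servo_tool(moves=[0,0.2,0,0,0,0,2,0,0.35,0,0,0,0,2,0,0.35,0,0,0,0,2])

```text
time_s: 16.68
tool_pos: [0.5592, 0.0466, 0.2741]
orientation: [180.0, 0.2, 175.3]
ft_force: [2.0, -0.1, 5.2]
opening: 0.0275
finger_force: 61.1
```

Run:
```python
from h import *
o=watch(46,'w4.pkl'); b=fit2(o); s=state(); print(s['tool_pos'])
# shell vs tray in the top view: predicted tray corners and pivot offset
C=np.array([.5572,.0470,0]); print('offset along',(s['tool_pos']-C)@D,'across',(s['tool_pos']-C)@N)
```

```text
rms,w,th,q,off [ 1.70e-03  2.64e+00 -1.80e-03  2.20e-03 -1.78e-02] amp 0.0028288625719536053 T 18.975
[0.55913257 0.04657233 0.27411422]
offset along -0.00026581112268175215 across 0.001961496143527129
```

The residual swing is about 0.003 rad and the shell is centred to within about 1 mm. I'll hold it there for more than five seconds before releasing.

>>> servo_tool(moves=[0,0,0,0,0,0,2,0,0,0,0,0,0,2,0,0,0,0,0,0,2,0,0,0,0,0,0,2,0,0,0,0,0,0,2])

```text
time_s: 19.6
tool_pos: [0.5591, 0.0466, 0.2741]
orientation: [180.0, 0.2, 175.3]
ft_force: [2.4, 0.3, 5.8]
opening: 0.0269
finger_force: 61.1
```

>>> servo_tool(moves=[0,0,0,0,0,0,2,0,0,0,0,0,0,2,0,0,0,0,0,0,2,0,0,0,0,0,0,2,0,0,0,0,0,0,2])

```text
time_s: 20.23
tool_pos: [0.5591, 0.0466, 0.2741]
orientation: [180.0, 0.2, 175.3]
ft_force: [2.1, -0.1, 5.1]
opening: 0.0274
finger_force: 61.1
```

>>> servo_tool(moves=[0,0,0,0,0,0,2,0,0,0,0,0,0,2,0,0,0,0,0,0,2,0,0,0,0,0,0,2,0,0,0,0,0,0,2])

```text
time_s: 20.85
tool_pos: [0.5591, 0.0466, 0.2741]
orientation: [180.0, 0.2, 175.3]
ft_force: [1.8, -1.0, 4.4]
opening: 0.0273
finger_force: 61.1
```

>>> servo_tool(moves=[0,0,0,0,0,0,2,0,0,0,0,0,0,2,0,0,0,0,0,0,2,0,0,0,0,0,0,2,0,0,0,0,0,0,2])

```text
time_s: 21.48
tool_pos: [0.5591, 0.0466, 0.2741]
orientation: [180.0, 0.2, 175.3]
ft_force: [2.6, 0.1, 6.0]
opening: 0.0272
finger_force: 61.1
```

>>> servo_tool(moves=[0,0,0,0,0,0,2,0,0,0,0,0,0,2,0,0,0,0,0,0,2,0,0,0,0,0,0,2,0,0,0,0,0,0,2])

```text
time_s: 22.1
tool_pos: [0.5592, 0.0466, 0.2741]
orientation: [180.0, 0.2, 175.3]
ft_force: [2.1, 0.1, 5.8]
opening: 0.0274
finger_force: 61.1
```

>>> servo_tool(moves=[0,0,0,0,0,0,2,0,0,0,0,0,0,2,0,0,0,0,0,0,2,0,0,0,0,0,0,2,0,0,0,0,0,0,2])

```text
time_s: 22.72
tool_pos: [0.5591, 0.0466, 0.2741]
orientation: [180.0, 0.2, 175.3]
ft_force: [3.1, -1.2, 5.5]
opening: 0.0274
finger_force: 61.1
```

>>> servo_tool(moves=[0,0,0,0,0,0,2.9,0,0,0,0,0,0,3.3,0,0,0,0,0,0,4,0,0,0,0,0,0,5.5,0,0,0,0,0,0,7])

```text
time_s: 23.35
tool_pos: [0.5579, 0.0458, 0.2732]
orientation: [180.0, -0.0, 175.3]
ft_force: [-0.0, 0.1, 1.0]
opening: 0.0695
finger_force: 0.0
```

>>> servo_tool(moves=[0,0,0,0,0,0,8,0,0,-0.5,0,0,0,8,0,0,-2.5,0,0,0,8,0,0,-5.5,0,0,0,8,0,0,-8,0,0,0,8])

```text
time_s: 23.98
tool_pos: [0.5581, 0.0457, 0.3549]
orientation: [180.0, 0.1, 175.3]
ft_force: [0.2, -0.1, -0.6]
opening: 0.08
finger_force: 0.0
```

>>> servo_tool(moves=[0,0,-2,0,0,0,8,0,0,-4,0,0,0,8,0,0,-4,0,0,0,8])

```text
time_s: 24.35
tool_pos: [0.5588, 0.0454, 0.3951]
orientation: [180.0, 0.2, 175.2]
ft_force: [-0.3, -0.5, 0.2]
opening: 0.0799
finger_force: 0.0
```

Run:
```python
from h import *
s=state();print(s['time_s'],s['tool_pos'],s['opening'],s['ft_force'])
P=np.array([.55913,.04657,.274])
import h
h.REF=np.load('ref2.npy'); o=[]
for k in range(26):
    st=state();c=camera('scene')
    if k%2==0: o.append((st['time_s'],tilt(rect(c,P),-.08,.08)))
print(np.round([[a,b[0]*1000,b[1]] for a,b in o],2).tolist())
save(c,'s3.png')
for e in(-.004,-.002,0,.002,.004): print(e,tilt(rect(c,P+e*D),-.08,.08))
```

```text
24.35 [0.55881511 0.04544367 0.39513471] 0.07990884451492582 [-0.34249552 -0.49389595  0.18306463]
[[24.35, -15.57, 0.9], [24.45, -15.16, 0.91], [24.55, -15.48, 0.9], [24.65, -15.42, 0.9], [24.75, -15.73, 0.9], [24.85, -15.89, 0.9], [24.95, -15.27, 0.9], [25.05, -14.93, 0.89], [25.15, -15.13, 0.89], [25.25, -15.03, 0.9], [25.35, -15.22, 0.9], [25.45, -21.52, 0.9], [25.55, -22.25, 0.9]]
-0.004 (np.float64(-0.041747496443948026), np.float32(0.82053214))
-0.002 (np.float64(-0.03048065843621399), np.float32(0.87958646))
0 (np.float64(-0.02198306652436855), np.float32(0.89506334))
0.002 (np.float64(-0.015149349060504037), np.float32(0.8592887))
0.004 (np.float64(-0.015674859724911866), np.float32(0.7810964))
```

View pics/s3.png

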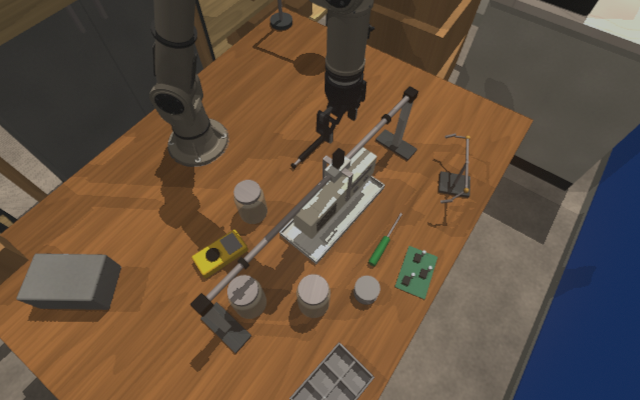

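The final picture shows the gripper clear of the tab, the shell level over the tray and the jars in place. The swing is within about ±0.004 rad, so I'm handing it in.

```bash
python3 -c "
from plant import close_job; print(close_job())"
```

```text
the job is handed in; nothing more can be done
None
```

The job is handed in, with no verdict returned: the shell hangs over the tray, centred to about 1 mm with about 0.004 rad of swing left, was held still for about 6 s before I let go, and the jar and bench items look unmoved.

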